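Find the unpacked foot of the sample track and shim it

TASK

Two of the sample track's three front feet already have a packer pushed up under them, out of sight, and one was missed. Take the fork-shaped shim by its grip and feel for the missed foot: slide the blade along the bench into the gap under a foot, astride its bolt; where it jams, draw it back without forcing it and try another foot; where it goes in, push it gently fully home against the bolt, square to the track, and leave it there flat on the bench. Do not shove the track, and leave the tube tray, the spanner and the bottle alone.

Things in the scene. Friction and masses are not known exactly. Their poses are not given: they have to be found in the camera images.
- track: the sample track, a heavy tube conveyor fixed in place: aluminium body 112 mm deep (x), 520 mm long (y), 64 mm high, 151 mm with the capped tubes on its belt, motor behind. Origin at bench level under its middle; own x points away from its front, own y along it to the left. Three steel bracket feet stick out of its front (-x) side. A push over 25 N, direct or through a packer, shoves it out of line
- bolt_left (a point): axis, at bench level, of the 8 mm bolt (30 mm tall, 14 mm nut) through the left front foot, at own (-0.088, 0.160) of the track. The foot plate round it is 60 mm wide (y), 6 mm thick; its front edge lies 33 mm before the bolt axis, its upright leg 31 mm behind. The gap under the plate is 5.5 mm high, open to the front
- bolt_mid (a point): axis, at bench level, of the 8 mm bolt (30 mm tall, 14 mm nut) through the middle front foot, at own (-0.088, 0) of the track; plate and gap as on the left. A hidden packer is 5 mm thick, its front edge 14 mm before the bolt axis, and backs onto the bolt, so the shim jams about 32 mm short of home
- bolt_right (a point): axis, at bench level, of the 8 mm bolt (30 mm tall, 14 mm nut) through the right front foot, at own (-0.088, -0.160) of the track; plate and gap as on the left. Which of the three feet has no packer changes each time
- shim: the loose white plastic fork-shaped shim, about 60 g, flat on the bench: blade 4 mm thick, 50 mm wide (y), from 31 to 73 mm ahead (+x) of the origin; between its two prongs a 14 mm slot, flared at the mouth. Its grip is an upright fin 12 mm thick (y), 34 mm long (x), 42 mm high, with its middle at the origin (at bench level); a neck as narrow as the fin joins it to the blade
- shim_seat (a point): the point on the shim's underside, 55 mm ahead of its origin, where the bolt's axis comes to lie when the shim is fully home (bolt touching the closed end of the slot, which is at 51 mm)
- tube_tray: a white tray of 30 purple-capped tubes, 112 x 132 mm, 120 mm high, loose on the bench; origin at the middle of its underside; to be left alone
- spanner: a steel open-ended spanner, 170 mm long (own x), 6 mm thick, lying loose on the bench; origin under its middle; to be left alone
- spray_bottle: a white disinfectant bottle, 62 mm across, 150 mm high, standing loose; origin at the middle of its underside; to be left alone
Mind the look-alikes: they are no part of the job. What is shaped like the shim but brown or green is not meant.

How it is judged:
At the end, for the whole second after the job is handed in: The shim lies still and flat on the bench (tilt under 0.06 rad) under one foot, fully home: the bolt's axis within 4 mm lengthwise and 6 mm sideways of the seat point, its long axis within 0.3 rad of square to the track (((x of bolt_left in the frame of shim_seat between -0.004 and 0.004 m and y of bolt_left in the frame of shim_seat between -0.006 and 0.006 m) or (x of bolt_mid in the frame of shim_seat between -0.004 and 0.004 m and y of bolt_mid in the frame of shim_seat between -0.006 and 0.006 m) or (x of bolt_right in the frame of shim_seat between -0.004 and 0.004 m and y of bolt_right in the frame of shim_seat between -0.006 and 0.006 m)) and height (world z) of shim below 0.003 m and angle between shim's own z axis and vertical below 0.06 rad and angle between the x axis of shim and the x axis of track, either way round below 0.3 rad and linear speed of shim below 0.01 m/s); the robot touches nothing.
It fails at once if the track is pushed with more than 25 N, by the shim, by the robot or through a packer (contact force between track and anything else above 25 N).
It fails at once if the tube tray is moved more than 20 mm (distance of tube_tray from where it was at the start of the episode above 0.02 m).
It fails at once if the spanner is moved more than 20 mm (distance of spanner from where it was at the start of the episode above 0.02 m).
It fails at once if the bottle is moved more than 20 mm (distance of spray_bottle from where it was at the start of the episode above 0.02 m).
It also fails if it takes over 64 s, if anything falls off the work surface, if the arm or the gripper's body presses on something with over 40 N, if the wrist force passes 120 N, or if a joint passes its speed limit or range.

ROBOT

A 7-joint arm with a two-finger parallel gripper is mounted at the origin on the work surface. World frame = base frame: x ahead of the robot, y to its left, z up, the work surface at z = 0. Lengths are in m, angles in rad, forces in N, time in s.
With the tool pointing down it reaches from about 0.4 to 0.85 m from the base axis. Payload 6.9 kg.
Tool frame: the origin (TCP) lies on the centre line of the jaws, within the pads' length; the fingertips stand 19 mm ahead of it and the grasp point (between the pads) is the TCP; z points along the fingers, y is the direction in which the jaws open and shut (so a half turn about z gives the same grasp; the last joint's range is limited). The gripper opens to 85 mm and grips with 20 to 120 N. Pads are 22 mm wide; open, the fingers measure 114 mm over their backs; the gripper's body (76 mm by 85 mm) begins 54 mm behind the grasp point. The pads swing forward as they close: fully open they stand 13 mm farther back than shut.
Start: joints at [1.405, 0.507, -0.238, 1.5, 0.126, 1.149, -0.155], TCP at [0.167, -0.602, 0.25] pointing down, gripper open.
Joint ranges: [-3.08, 3.08], [-0.24, 2.05], [-1.43, 1.35], [0, 2.5], [-1.52, 4.66], [0.17, 1.96], [-2.89, 2.89]. Speed limits (rad/s): [2.39, 2.39, 3.14, 3.14, 3.14, 3.14, 3.14].

INTERFACE

Orientations are given as a 3x3 rotation matrix whose columns are the frame's x, y, z axes.
In Python, from workcell import * gives the robot as it stands. The module is installed in compiled form; this text tells all that it offers.
- The arm moves only by the tool send_rows, never from a script. Its argument "deltas" is text: rows parted by semicolons, each of 4 numbers parted by spaces: the shift along the tool's x, y, z in cm, then the turn about the tool's z in rad. A call has 1 to 20 rows; each row shifts and turns the commanded pose from where the row before left it, along the tool's axes as they then stand; what a row does not reach is not made up. A row lasts 1/12 s, in which the tool goes at most 41.7 mm and 7.16 degrees, less where a joint would pass 70% of its speed; a pose out of reach is approached as far as the arm can. A call is refused whole if a number of a shift passes 4.17 or a number of a turn 0.125, either way. A call with a gripper value outside its range is refused whole. "hand" is the opening, from -1 (shut) to 1 (fully open), set as the call begins (left out, the last holds). The fingers move at their own pace and stop on an object; "force" is the grip in N (left out, the last holds). Time passes only in rows, so rows that do not move let the fingers close. It gives the time, the measured TCP pose, the force and the opening at its end, in the units of the state.
- observe(): the state, without advancing time (a new reading comes with each control period).
- capture(name): name is "scene" or "top" or "wrist"; returns a dict with "frame" (420x560x3 uint8, red, green, blue), "depth" (420x560 float32, m along the optical axis (not along the pixel's ray), 0 where there is no reading), "fx", "fy", "cx", "cy" (pixels), "dist" ([k1, k2, p1, p2, k3] as OpenCV has them; the pictures are not rectified), "R" (3x3) and "t" (3): a world point X has camera coordinates R X + t. Camera axes: x right, y down, z forward; pixel columns grow to the right and rows downward; lengths in m; the calibration is good to about 2 mm. A picture is of the moment at which its call begins.
- sign_off(): hands the job in, once; it reports no verdict.
The state is a dict: "time": time; "joints": joint angles; "qvel": joint speeds; "joint_efforts": joint torques, N m; "tool_pos": TCP position; "tool_rot": TCP orientation; "contact_force": force on the tool from outside, world axes, zero at the start; "moment": the same for the moment, N m; "width": finger opening in m.
Only numpy, scipy, OpenCV 4.12 (cv2) and the standard library are available. Lean on these libraries where they do the work, as an engineer would, in place of code of your own. Each camera call takes 0.05 s, during which the arm holds its last target. There are 200 camera calls.

## Working session

There is one attempt and no reset: what is moved stays moved. The work goes in short steps, Python scripts to look and compute and a tool call to move; the robot and the scene stay as the last step left them, time stands still between calls to the robot, and variables do not carry over. Pictures are saved under pics/ and viewed, about 8 in all and at most 12, crops included, and the job is handed in when it is done.

Besides the shell and the picture viewer there is one more tool, called as a command line: name --argument value ..., lists and objects as JSON in quotes. send_rows: Moves the arm, as the interface text tells. Its arguments: {"type":"object","properties":{"deltas":{"type":"string"},"hand":{"type":"number"},"force":{"type":"number"}},"required":["deltas"]}

```bash
mkdir -p pics; cat > h.py <<'E'
from workcell import *
import numpy as np, cv2
def K(c): return np.array([[c['fx'],0,c['cx']],[0,c['fy'],c['cy']],[0,0,1.]])
def ray(c,uv,z):
    p=cv2.undistortPoints(np.array(uv,float).reshape(-1,1,2),K(c),np.array(c['dist'],float)).reshape(-1,2)
    d=np.c_[p,np.ones(len(p))]@c['R']; o=-np.array(c['R']).T@c['t']
    return o+d*((z-o[2])/d[:,2])[:,None]
def cloud(c):
    h,w=c['depth'].shape; v,u=np.mgrid[:h,:w]
    p=cv2.undistortPoints(np.stack([u,v],-1).reshape(-1,1,2).astype(float),K(c),np.array(c['dist'],float)).reshape(-1,2)
    z=c['depth'].reshape(-1); X=(np.c_[p,np.ones(len(p))]*z[:,None]-c['t'])@c['R']
    X[z==0]=np.nan
    return X.reshape(h,w,3)
def proj(c,X):
    return cv2.projectPoints(np.array(X,float).reshape(-1,1,3),cv2.Rodrigues(np.array(c['R'],float))[0],np.array(c['t'],float),K(c),np.array(c['dist'],float))[0].reshape(-1,2)
def save(c,n,f=1.4): cv2.imwrite('pics/'+n,cv2.resize(c['frame'][:,:,::-1],None,fx=f,fy=f))
E
python3 - <<'E'
from h import *
import pickle
for n in ('top','scene'):
    c=capture(n); save(c,n+'0.png'); pickle.dump(c,open(n+'0.pkl','wb')); print(n,-np.array(c['R']).T@c['t'])
s=observe(); print(s['tool_rot'],s['width'],s['tool_pos'],s['contact_force'])
E
```

```text
top [0.43162307 0.00464808 1.22745373]
scene [1.77632105 0.47733584 0.99446694]
[[ 9.63534264e-01  2.67584599e-01 -4.52020867e-04]
 [ 2.67584980e-01 -9.63533050e-01  1.52955041e-03]
 [-2.62529097e-05 -1.59472823e-03 -9.99998728e-01]] 0.0850924133582442 [ 0.1670379  -0.60184525  0.24951721] [-0.22166135  0.63532286  0.45001784]
```

View pics/top0.png

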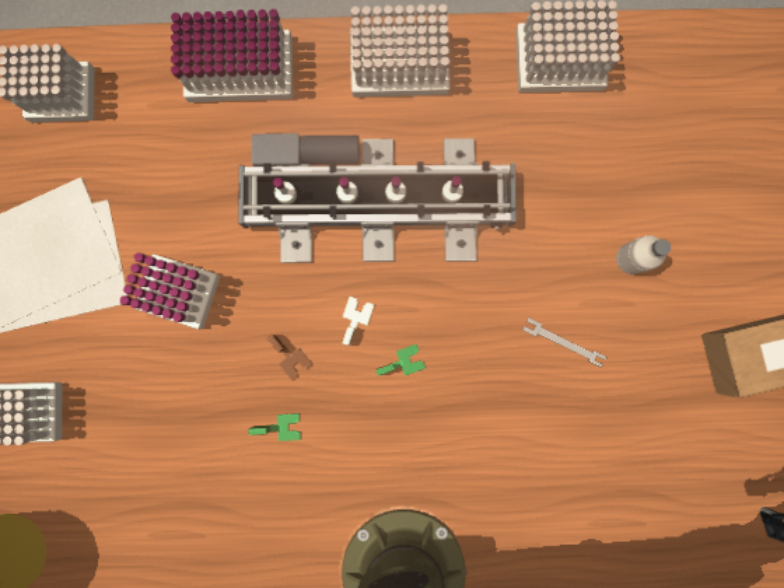

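View pics/scene0.png

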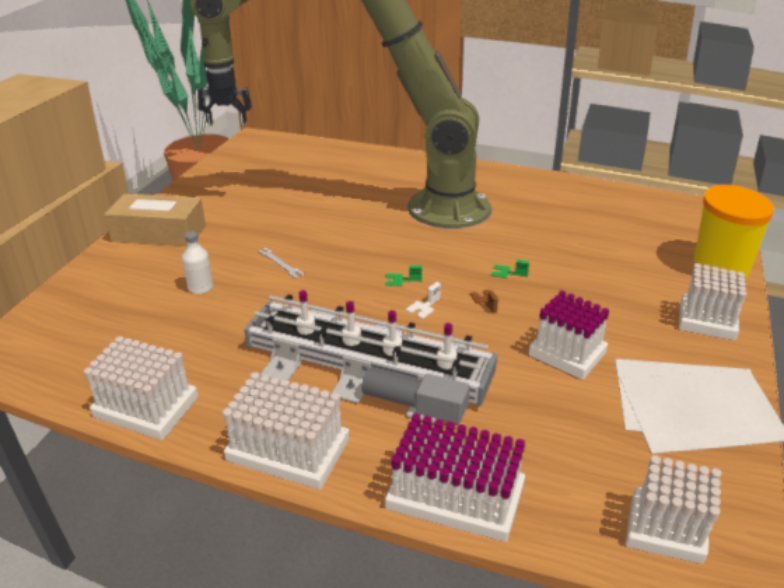

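The top view shows the white shim at about (355,320), the feet at (296,245), (378,245) and (461,244), the tray at (170,290), the spanner at (565,342) and the bottle at (640,257), all in 1.4x pixels. The scene view agrees with this. Next I'll measure the shim and the feet.

```bash
python3 - <<'E'
from h import *
import pickle
c=pickle.load(open('top0.pkl','rb')); f=c['frame'].astype(int); P=cloud(c)
hsv=cv2.cvtColor(c['frame'],cv2.COLOR_RGB2HSV)
m=((hsv[...,1]<50)&(hsv[...,2]>170)).astype(np.uint8)
r=np.zeros_like(m); r[205:252,238:275]=1; m&=r
vu=np.argwhere(m); print('shim px',len(vu), 'bbox',vu.min(0),vu.max(0))
X=P[m>0]; print('z pct',np.nanpercentile(X[:,2],[2,20,50,80,98]))
bl=(m>0)&(P[...,2]<0.012); fin=(m>0)&(P[...,2]>0.03)
B=P[bl][:,:2]; F=P[fin][:,:2]
print('blade',len(B),B.mean(0),'fin',len(F),F.mean(0) if len(F) else 0)
n,_=np.where(m),0
cnt=max(cv2.findContours(m,cv2.RETR_EXTERNAL,cv2.CHAIN_APPROX_NONE)[0],key=cv2.contourArea)
print('poly',cv2.approxPolyDP(cnt,1.3,True).reshape(-1,2).tolist())
# feet plates: gray at height ~.0115
g=((hsv[...,1]<60)&(hsv[...,2]>90)).astype(np.uint8)
for u0 in (211,270,329):
    r=np.zeros_like(g); r[163:192,u0-17:u0+18]=1
    q=g&r
    cn=max(cv2.findContours(q,cv2.RETR_EXTERNAL,cv2.CHAIN_APPROX_NONE)[0],key=cv2.contourArea)
    # front edge & sides
    a=np.argwhere(q)
    rows=[(v,a[a[:,0]==v][:,1].min(),a[a[:,0]==v][:,1].max()) for v in range(168,188,3) if (a[:,0]==v).any()]
    print(u0,'vmax',a[:,0].max(),rows, 'zmed',np.nanmedian(P[q>0][:,2]))
    vm=a[:,0].max(); mid=[(np.mean([r_[1] for r_ in rows])+np.mean([r_[2] for r_ in rows]))/2, vm+.5]
    L=np.mean([r_[1] for r_ in rows])-.5; R=np.mean([r_[2] for r_ in rows])+.5
    print(' front L,R', ray(c,[[L,vm+.5],[R,vm+.5],mid],0.0115).round(4).tolist())
    # dark bolt nut
    d=(hsv[...,2]<95); rr=np.zeros_like(d); rr[168:182,u0-8:u0+9]=1; k=np.argwhere(d&rr)
    if len(k): print(' nut px',k.mean(0)[::-1],len(k),ray(c,[k.mean(0)[::-1]],0.025).round(4))
big=cv2.resize(c['frame'][155:265,195:350,::-1],None,fx=5,fy=5,interpolation=cv2.INTER_CUBIC)
cv2.imwrite('pics/crop1.png',big)
E
```

```text
shim px 312 bbox [212 245] [245 266]
z pct [-0.00274057  0.00127225  0.00407206  0.00808607  0.04439756]
blade 258 [0.49394333 0.07594933] fin 52 [0.45100555 0.09098173]
poly [[265, 217], [261, 217], [259, 222], [256, 223], [253, 221], [254, 213], [249, 213], [245, 225], [250, 227], [251, 231], [247, 236], [245, 242], [246, 245], [249, 244], [252, 234], [256, 229], [262, 231], [266, 219]]
211 vmax 186 [(168, np.int64(200), np.int64(221)), (171, np.int64(201), np.int64(221)), (174, np.int64(201), np.int64(221)), (177, np.int64(201), np.int64(221)), (180, np.int64(201), np.int64(221)), (183, np.int64(201), np.int64(221)), (186, np.int64(201), np.int64(221))] zmed 0.011678654797513866
 front L,R [[0.5978, 0.2211, 0.0115], [0.5962, 0.1636, 0.0115], [0.597, 0.1923, 0.0115]]
 nut px [211.85714286 174.42857143] 7 [[0.6277 0.1872 0.025 ]]
270 vmax 186 [(168, np.int64(260), np.int64(280)), (171, np.int64(260), np.int64(280)), (174, np.int64(260), np.int64(280)), (177, np.int64(259), np.int64(280)), (180, np.int64(260), np.int64(280)), (183, np.int64(260), np.int64(280)), (186, np.int64(261), np.int64(274))] zmed 0.011477276307968317
 front L,R [[0.5933, 0.0606, 0.0115], [0.5918, 0.006, 0.0115], [0.5926, 0.0333, 0.0115]]
 nut px [271.  173.5] 2 [[0.6258 0.0283 0.025 ]]
329 vmax 185 [(168, np.int64(319), np.int64(338)), (171, np.int64(318), np.int64(338)), (174, np.int64(319), np.int64(338)), (177, np.int64(319), np.int64(339)), (180, np.int64(319), np.int64(339)), (183, np.int64(319), np.int64(339))] zmed 0.011763860096793855
 front L,R [[0.5917, -0.0988, 0.0115], [0.5901, -0.1548, 0.0115], [0.5909, -0.1268, 0.0115]]
```

View pics/crop1.png

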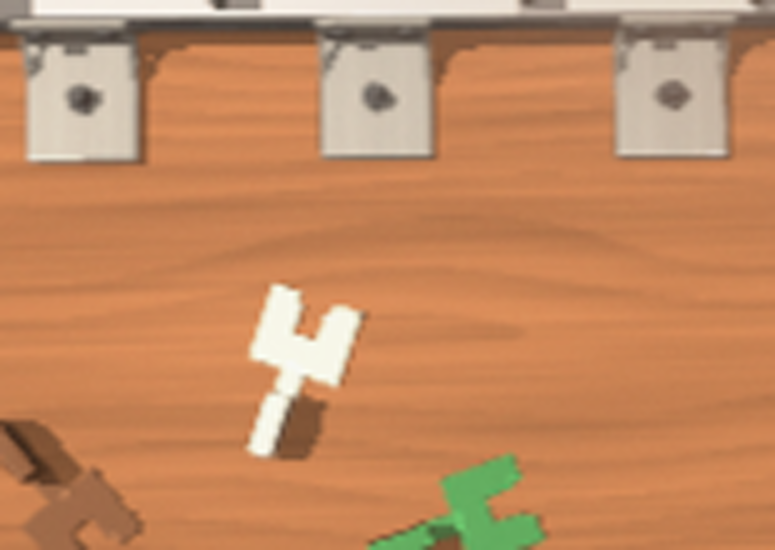

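The crop shows all three foot plates, with nuts near (84,98), (378,97) and (673,95). The shim's blade corners are at (272,287), (362,315), (250,356) and (340,385), and its fin is at about (268,425). I'll work out the poses from these points.

```bash
python3 - <<'E'
from h import *
import pickle
c=pickle.load(open('top0.pkl','rb')); P=cloud(c)
o=lambda a: np.array(a,float)/5+[195-.4,155-.4]
b=ray(c,o([[272,287],[362,315],[250,356],[340,385]]),.004); print('blade',b.round(4).tolist(),'widths',np.linalg.norm(b[0]-b[1]),np.linalg.norm(b[0]-b[2]))
ax=(b[0]+b[1]-b[2]-b[3]); yaw=np.arctan2(ax[1],ax[0]); e=np.array([np.cos(yaw),np.sin(yaw)])
print('yaw',yaw,'origin via blade',b.mean(0)[:2]-.052*e)
ft=ray(c,o([[272,392],[291,397],[250,455],[268,457]]),.042); print('fin top',ft.round(4).tolist(),ft.mean(0))
print('nuts',ray(c,o([[84,98],[378,97],[673,95]]),.024).round(4).tolist())
T=P[180:236,80:160].reshape(-1,3); T=T[T[:,2]>.015]; print('tray y min',np.nanpercentile(T[:,1],[0.5,2,5]),'x',np.nanpercentile(T[:,0],[2,98]))
s=observe();print(np.array(s['joints']))
E
```

```text
blade [[0.5254, 0.0911, 0.004], [0.5088, 0.0426, 0.004], [0.4882, 0.1039, 0.004], [0.4712, 0.0555, 0.004]] widths 0.0512526704073447 0.03931576777161669
yaw -0.33023237003699923 origin via blade [0.44922007 0.09014108]
fin top [[0.4672, 0.0897, 0.042], [0.4644, 0.0798, 0.042], [0.4346, 0.102, 0.042], [0.4333, 0.0926, 0.042]] [0.44985599 0.09099442 0.042     ]
nuts [[0.6286, 0.1886, 0.024], [0.6246, 0.0305, 0.024], [0.6214, -0.128, 0.024]]
tray y min [0.34550805 0.35254097 0.35643569] x [0.48336553 0.60262672]
[ 1.40546993  0.50827375 -0.237564    1.50099834  0.1257192   1.14890795
 -0.15478474]
```

send_rows --deltas "0 0 0 0.119;0 0 0 0.119;0 0 0 0.119;0 0 0 0.119;0 0 0 0.119;1.15 -2.51 0 0;1.15 -2.51 0 0;1.15 -2.51 0 0;1.15 -2.51 0 0;1.15 -2.51 0 0;1.15 -2.51 0 0;1.15 -2.51 0 0;1.15 -2.51 0 0;1.15 -2.51 0 0;1.15 -2.51 0 0;1.15 -2.51 0 0;1.15 -2.51 0 0;1.15 -2.51 0 0;1.15 -2.51 0 0;1.15 -2.51 0 0" --hand 0.2

```text
time: 1.77
tool_pos: [0.4512, -0.2991, 0.25]
tool_rot: [[0.948, -0.319, -0.001], [-0.319, -0.948, 0.0], [-0.001, -0.0, -1.0]]
contact_force: [0.4, -0.3, 0.9]
width: 0.0511
```

send_rows --deltas "-0.78 -2.31 0 0;-0.78 -2.31 0 0;-0.78 -2.31 0 0;-0.78 -2.31 0 0;-0.78 -2.31 0 0;-0.78 -2.31 0 0;-0.78 -2.31 0 0;-0.78 -2.31 0 0;-0.78 -2.31 0 0;-0.78 -2.31 0 0;-0.78 -2.31 0 0;-0.78 -2.31 0 0;-0.78 -2.31 0 0;-0.78 -2.31 0 0;-0.78 -2.31 0 0;-0.78 -2.31 0 0;0 0 0 0;0 0 0 0"

```text
time: 3.27
tool_pos: [0.4497, 0.0911, 0.2501]
tool_rot: [[0.949, -0.316, -0.001], [-0.316, -0.949, 0.0], [-0.001, -0.0, -1.0]]
contact_force: [0.4, -0.1, -1.1]
width: 0.0515
```

```bash
python3 - <<'E'
from h import *
import pickle
c=capture('wrist'); save(c,'w1.png'); pickle.dump(c,open('w1.pkl','wb'))
s=observe(); print(s['time'],s['tool_pos'],np.round(s['tool_rot'],4),s['width'],s['contact_force'],np.round(s['joints'],2))
E
```

```text
3.3167 [0.44981164 0.08977046 0.2500267 ] [[ 9.482e-01 -3.175e-01 -7.000e-04]
 [-3.175e-01 -9.482e-01 -4.000e-04]
 [-5.000e-04  6.000e-04 -1.000e+00]] 0.05126624852372207 [0.2544665  0.15231574 0.52537645] [ 0.02  0.26 -0.35  1.91  0.1   0.99 -2.27]
```

View pics/w1.png

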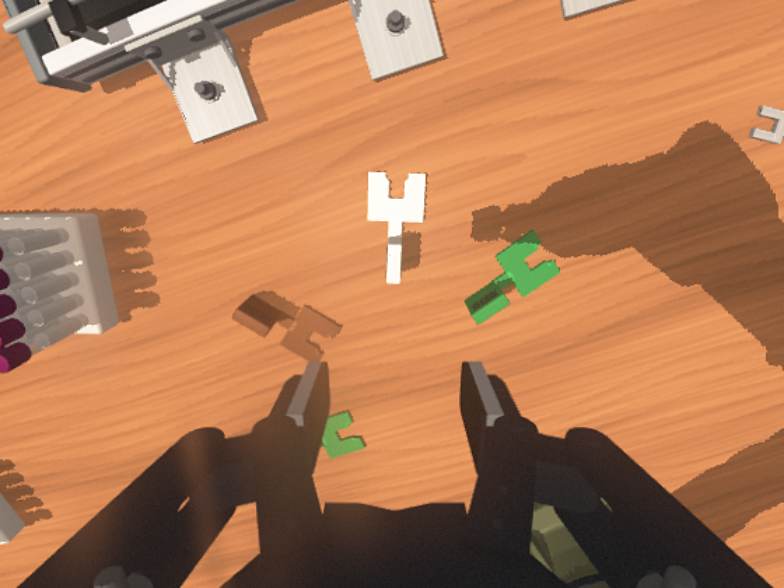

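The wrist view shows the shim's blade at (368–426, 172–221), its fin at (394,260), and the left and middle bolts at about (206,92) and (395,22). I'll refine the measurement from this closer view.

```bash
python3 - <<'E'
from h import *
import pickle
c=pickle.load(open('w1.pkl','rb')); P=cloud(c)
hsv=cv2.cvtColor(c['frame'],cv2.COLOR_RGB2HSV)
m=((hsv[...,1]<60)&(hsv[...,2]>170)).astype(np.uint8); r=np.zeros_like(m); r[115:210,250:315]=1; m&=r
a=np.argwhere(m); bl=a[a[:,0]<158]
(cen,sz,ang)=cv2.minAreaRect(bl[:,::-1].astype(np.float32)); box=cv2.boxPoints((cen,(sz[0]+1,sz[1]+1),ang))
b=ray(c,box,.004); print('box',box.round(1).tolist()); print(b.round(4).tolist(),np.linalg.norm(b[0]-b[1]),np.linalg.norm(b[1]-b[2]),'c',b.mean(0))
fin=a[(a[:,0]>180)]; print('fin rows',[(v,fin[fin[:,0]==v][:,1].min(),fin[fin[:,0]==v][:,1].max()) for v in range(182,fin[:,0].max()+1,3)])
F=P[(m>0)&(P[...,2]>.036)]; print('fin top pts',len(F),F.mean(0) if len(F) else 0, np.nanpercentile(P[m>0][:,2],[5,50,95]))
# bolts: plates at z .0115
for n,(u,v),w in (('L',(206,92),None),('M',(395,22),None)):
    print(n,'bolt top',ray(c,[[u/1.4,(v-8)/1.4]],.030).round(4),'base nut',ray(c,[[u/1.4,v/1.4]],.018).round(4))
print('L front corners',ray(c,np.array([[196,142],[257,121]])/1.4,.0115).round(4).tolist())
print('M front corners',ray(c,np.array([[375,79],[444,57]])/1.4,.0115).round(4).tolist())
for z in(.02,.03):
  d=P[10:75,120:185].reshape(-1,3); q=d[(d[:,2]>z-.004)&(d[:,2]<z+.004)&(d[:,0]>.6)]; print(z,len(q),q.mean(0) if len(q) else 0)
E
```

```text
box [[262.5, 122.5], [303.5, 122.5], [303.5, 157.5], [262.5, 157.5]]
[[0.5265, 0.0893, 0.004], [0.5106, 0.0417, 0.004], [0.4698, 0.0543, 0.004], [0.4862, 0.1036, 0.004]] 0.050170494797722044 0.04268987438913978 c [0.49829312 0.07224335 0.004     ]
fin rows [(182, np.int64(277), np.int64(286)), (185, np.int64(277), np.int64(286)), (188, np.int64(276), np.int64(285)), (191, np.int64(276), np.int64(285)), (194, np.int64(276), np.int64(285)), (197, np.int64(276), np.int64(285)), (200, np.int64(276), np.int64(285))]
fin top pts 281 [0.450228   0.09087878 0.04215622] [0.00302116 0.00446579 0.04271044]
L bolt top [[0.6292 0.1846 0.03  ]] base nut [[0.6274 0.1913 0.018 ]]
M bolt top [[0.6267 0.0307 0.03  ]] base nut [[0.625  0.0313 0.018 ]]
L front corners [[0.5966, 0.2188, 0.0115], [0.5945, 0.1625, 0.0115]]
M front corners [[0.5928, 0.059, 0.0115], [0.5908, 0.0014, 0.0115]]
0.02 302 [0.65019142 0.17801002 0.02023312]
0.03 249 [0.65281243 0.17318458 0.0298561 ]
```

send_rows --deltas "0 0 2 0;0 0 2 0;0 0 2 0;0 0 2 0;0 0 2 0;0 0 2 0;0 0 2 0;0 0 2 0;0 0 2 0;0 0 2 0;0 0 1 0;0 0 0.7 0;0 0 0.6 0;0 0 0 0;0 0 0 0"

```text
time: 4.57
tool_pos: [0.4503, 0.0894, 0.0275]
tool_rot: [[0.948, -0.319, 0.0], [-0.319, -0.948, -0.0], [0.0, 0.0, -1.0]]
contact_force: [-1.0, 0.4, 0.4]
width: 0.0511
```

send_rows --deltas "0 0 0 0;0 0 0 0;0 0 0 0;0 0 0 0;0 0 0 0;0 0 0 0;0 0 0 0;0 0 0 0" --hand -1 --force 20

```text
time: 5.23
tool_pos: [0.4504, 0.0899, 0.0279]
tool_rot: [[0.948, -0.319, 0.001], [-0.319, -0.948, 0.0], [0.001, -0.0, -1.0]]
contact_force: [-0.3, 0.3, 6.4]
width: 0.0119
```

send_rows --deltas "0 0 -0.03 0;0 0 0 -0.06;0 0 0 -0.06;0 0 0 -0.06;0 0 0 -0.06;0 0 0 -0.063;0.8 0.8 0 0;0.8 0.8 0 0;0.8 0.8 0 0;0.8 0.8 0 0;0.8 0.8 0 0;0.8 0.8 0 0;0.8 0.8 0 0;0 0 0 0;0 0 0 0;0 0 0 0"

```text
time: 6.57
tool_pos: [0.5061, 0.0316, 0.0279]
tool_rot: [[1.0, -0.023, 0.002], [-0.023, -1.0, -0.0], [0.002, 0.0, -1.0]]
contact_force: [2.6, -1.4, 4.5]
width: 0.012
```

```bash
python3 - <<'E'
from h import *
import pickle
c=capture('wrist'); save(c,'w2.png'); pickle.dump(c,open('w2.pkl','wb'))
s=observe(); print(s['time'],s['tool_pos'],np.round(s['tool_rot'],4),s['width'],s['contact_force'],np.round(s['joints'],2))
E
```

```text
6.6167 [0.50591626 0.0319046  0.02790154] [[ 9.997e-01 -2.250e-02  1.700e-03]
 [-2.250e-02 -9.997e-01 -3.000e-04]
 [ 1.700e-03  2.000e-04 -1.000e+00]] 0.011833996350876586 [ 2.22995212 -1.90551942  4.56430574] [ 0.11  0.64 -0.33  2.06  0.42  0.5  -2.12]
```

View pics/w2.png

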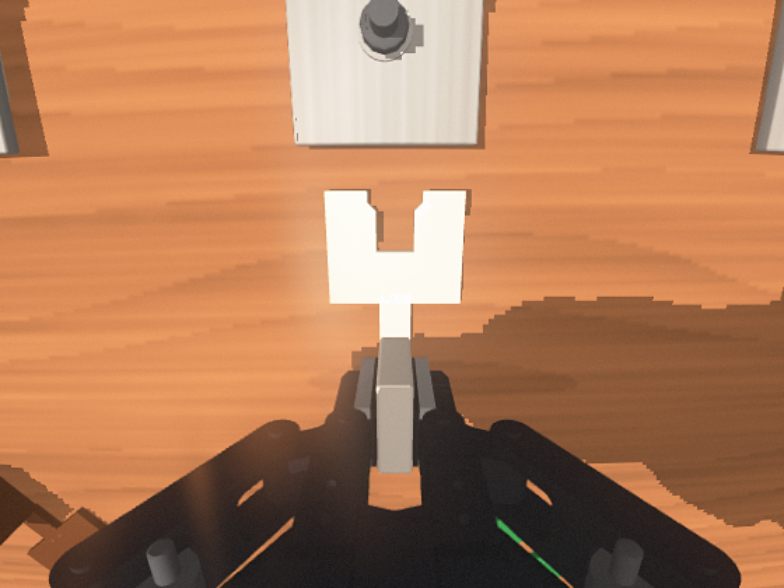

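Close view: the foot plate's front edge runs from (297,145) to (480,146), with the nut at about (385,35). The shim's slot spans u 376–414, with its closed end at v 251. I'll convert these into the offset still to go.

```bash
python3 - <<'E'
from h import *
import pickle
c=pickle.load(open('w2.pkl','rb')); k=lambda a: np.array(a,float)/1.4-.2
R=np.array([[ .9997,-.0225],[-.0225,-.9997]]); t=np.array([.5059,.0319])
f=lambda uv,z:((ray(c,k(uv),z)[:,:2]-t)@R*1000).round(1).tolist()
print('plate front corners',f([[296,145],[482,145]],.0115))
print('plate right edge top', f([[489,5],[287,5]],.0115))
print('bolt top centre',f([[385,10]],.030),'nut/washer base',f([[386,35]],.0185),f([[386,40]],.0125))
print('slot mouth corners/end',f([[376,251],[414,251]],.004),'tips',f([[325,190],[470,190]],.004),'back',f([[330,303],[461,303]],.004))
print('fin top',f([[380,388],[412,388],[376,472],[412,472]],.042))
E
```

```text
plate front corners [[86.9, -31.1], [86.8, 29.7]]
plate right edge top [[127.2, 29.6], [127.3, -31.3]]
bolt top centre [[119.7, -1.3]] nut/washer base [[116.9, -1.3]] [[117.1, -1.4]]
slot mouth corners/end [[50.0, -5.8], [50.0, 8.3]] tips [[72.0, -23.5], [71.9, 27.9]] back [[29.6, -23.8], [29.6, 26.7]]
fin top [[15.0, -3.4], [15.0, 6.4], [-17.3, -5.2], [-17.3, 6.9]]
```

send_rows --deltas "0.3 -0.12 0 0;0.3 -0.11 0 0;0.3 0 0 0;0.3 0 0 0;0.2 0 0 0;0.2 0 0 0;0.2 0 0 0;0.2 0 0 0;0.2 0 0 0;0.2 0 0 0;0.2 0 0 0;0.2 0 0 0;0 0 0 0;0 0 0 0"

```text
time: 7.78
tool_pos: [0.5306, 0.0346, 0.0278]
tool_rot: [[1.0, -0.02, -0.004], [-0.02, -1.0, -0.001], [-0.004, 0.001, -1.0]]
contact_force: [-5.5, 0.3, 13.0]
width: 0.0116
```

send_rows --deltas "0.05 0 0 0;0.05 0 0 0;0.05 0 0 0;0.05 0 0 0;0.05 0 0 0;0.05 0 0 0;0 0 0 0"

```text
time: 8.37
tool_pos: [0.5331, 0.0346, 0.0278]
tool_rot: [[1.0, -0.02, -0.005], [-0.02, -1.0, -0.001], [-0.005, 0.001, -1.0]]
contact_force: [-7.7, -0.8, 15.0]
width: 0.0115
```

send_rows --deltas "0 0 -0.05 0;0 0 -0.05 0;0 0 0 0;0 0 0 0"

```text
time: 8.7
tool_pos: [0.5357, 0.0343, 0.0283]
tool_rot: [[1.0, -0.021, -0.001], [-0.021, -1.0, 0.0], [-0.001, -0.0, -1.0]]
contact_force: [0.1, 0.3, -0.2]
width: 0.0119
```

```bash
python3 - <<'E'
from h import *
import pickle
c=capture('wrist'); save(c,'w3.png'); pickle.dump(c,open('w3.pkl','wb'))
s=observe(); print(s['time'],s['tool_pos'],np.round(s['tool_rot'],4),s['width'],s['contact_force'],s['moment'])
E
```

```text
8.75 [0.53578222 0.03428645 0.02828308] [[ 9.998e-01 -2.120e-02 -5.000e-04]
 [-2.120e-02 -9.998e-01  0.000e+00]
 [-5.000e-04 -0.000e+00 -1.000e+00]] 0.011753960466842567 [ 0.60823381 -0.01575517 -1.01216881] [-0.02849479  0.03476644 -0.02427675]
```

View pics/w3.png

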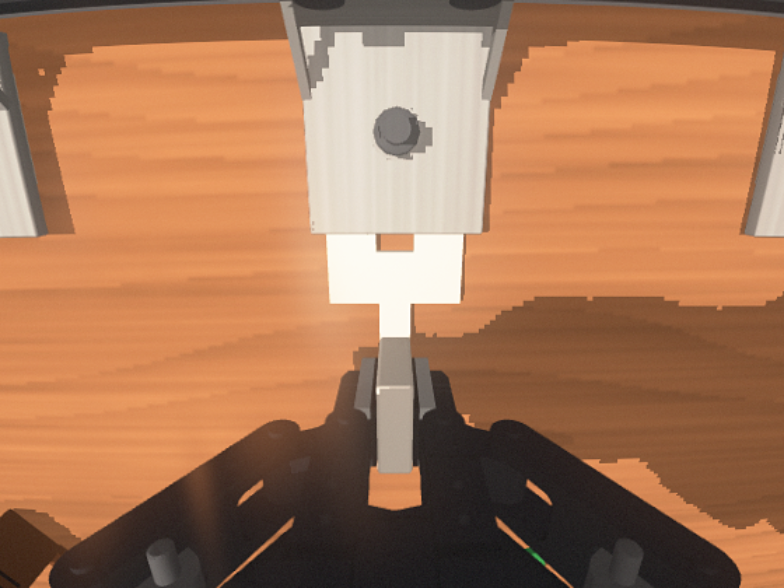

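The blade is now about 15 mm under the middle foot. The slot (centre u 395) lines up with the bolt (u 396). The earlier drag was bench friction, and lifting slightly relieved it. I'll continue gently.

send_rows --deltas "0.05 0 0 0;0.05 0 0 0;0.05 0 0 0;0.05 0 0 0;0.05 0 0 0;0.05 0 0 0;0 0 0 0;0 0 0 0"

```text
time: 9.42
tool_pos: [0.5389, 0.0342, 0.0286]
tool_rot: [[1.0, -0.021, 0.0], [-0.021, -1.0, 0.0], [0.0, -0.0, -1.0]]
contact_force: [-0.3, 1.0, -1.5]
width: 0.0118
```

send_rows --deltas "0.05 0 0 0;0.05 0 0 0;0.05 0 0 0;0.05 0 0 0;0 0 0 0;0 0 0 0"

```text
time: 9.92
tool_pos: [0.5409, 0.0342, 0.0286]
tool_rot: [[1.0, -0.021, 0.0], [-0.021, -1.0, 0.0], [0.0, -0.0, -1.0]]
contact_force: [-0.8, -0.8, 0.0]
width: 0.0121
```

send_rows --deltas "0.05 0 0 0;0.05 0 0 0;0.05 0 0 0;0.05 0 0 0;0 0 0 0;0 0 0 0"

```text
time: 10.42
tool_pos: [0.543, 0.0341, 0.0286]
tool_rot: [[1.0, -0.021, 0.0], [-0.021, -1.0, 0.0], [0.0, -0.0, -1.0]]
contact_force: [0.0, 0.8, 0.2]
width: 0.0114
```

send_rows --deltas "0.05 0 0 0;0.05 0 0 0;0.05 0 0 0;0.05 0 0 0;0 0 0 0;0 0 0 0"

```text
time: 10.92
tool_pos: [0.5449, 0.0341, 0.0286]
tool_rot: [[1.0, -0.021, -0.0], [-0.021, -1.0, 0.0], [-0.0, -0.0, -1.0]]
contact_force: [-0.6, -0.0, -0.4]
width: 0.0118
```

It's past the jam depth and still free, so the middle foot is the missed one. I'll push on home.

send_rows --deltas "0.1 0 0 0;0.1 0 0 0;0.1 0 0 0;0.1 0 0 0;0.1 0 0 0;0.1 0 0 0;0.1 0 0 0;0.1 0 0 0;0.1 0 0 0;0.1 0 0 0;0 0 0 0;0 0 0 0"

```text
time: 11.92
tool_pos: [0.5549, 0.0339, 0.0286]
tool_rot: [[1.0, -0.021, -0.0], [-0.021, -1.0, 0.0], [-0.0, -0.0, -1.0]]
contact_force: [-0.0, 0.2, -0.2]
width: 0.0117
```

send_rows --deltas "0.1 0 0 0;0.1 0 0 0;0.1 0 0 0;0.1 0 0 0;0.1 0 0 0;0.1 0 0 0;0.1 0 0 0;0.1 0 0 0;0.1 0 0 0;0.1 0 0 0;0 0 0 0;0 0 0 0"

```text
time: 12.92
tool_pos: [0.5649, 0.0337, 0.0286]
tool_rot: [[1.0, -0.021, -0.0], [-0.021, -1.0, 0.0], [-0.0, -0.0, -1.0]]
contact_force: [-0.7, -0.1, 0.2]
width: 0.0117
```

send_rows --deltas "0.05 0 0 0;0.05 0 0 0;0.05 0 0 0;0.05 0 0 0;0.05 0 0 0;0.05 0 0 0;0.05 0 0 0;0.05 0 0 0;0 0 0 0;0 0 0 0"

```text
time: 13.75
tool_pos: [0.5689, 0.0336, 0.0286]
tool_rot: [[1.0, -0.021, 0.0], [-0.021, -1.0, 0.0], [0.0, -0.0, -1.0]]
contact_force: [0.7, 0.3, -0.8]
width: 0.0116
```

Now for contact with the bolt, in small steps.

send_rows --deltas "0.05 0 0 0;0.05 0 0 0;0.05 0 0 0;0.05 0 0 0;0 0 0 0;0 0 0 0"

```text
time: 14.25
tool_pos: [0.5709, 0.0335, 0.0286]
tool_rot: [[1.0, -0.021, 0.0], [-0.021, -1.0, 0.0], [0.0, -0.0, -1.0]]
contact_force: [1.1, 0.0, -0.5]
width: 0.0117
```

send_rows --deltas "0.05 0 0 0;0.05 0 0 0;0 0 0 0;0 0 0 0"

```text
time: 14.58
tool_pos: [0.5719, 0.0336, 0.0286]
tool_rot: [[1.0, -0.021, 0.0], [-0.021, -1.0, 0.0], [0.0, -0.0, -1.0]]
contact_force: [-0.5, -0.5, -0.3]
width: 0.0115
```

send_rows --deltas "0.05 0 0 0;0.05 0 0 0;0 0 0 0;0 0 0 0"

```text
time: 14.92
tool_pos: [0.5726, 0.0335, 0.0285]
tool_rot: [[1.0, -0.021, -0.001], [-0.021, -1.0, -0.0], [-0.001, 0.0, -1.0]]
contact_force: [-1.6, -0.0, -0.6]
width: 0.0117
```

send_rows --deltas "0.05 0 0 0;0.05 0 0 0;0 0 0 0;0 0 0 0"

```text
time: 15.25
tool_pos: [0.5729, 0.0334, 0.0283]
tool_rot: [[1.0, -0.021, -0.002], [-0.021, -1.0, -0.0], [-0.002, 0.0, -1.0]]
contact_force: [-5.1, 0.7, 0.9]
width: 0.0115
```

It's touching the bolt at -5 N after about 66.5 mm of travel, against 65.8 predicted. I'll ease off, lower the shim to the bench and release.

send_rows --deltas "-0.05 0 0 0;0 0 0.05 0;0 0 0.03 0;0 0 0 0;0 0 0 0"

```text
time: 15.67
tool_pos: [0.5729, 0.0334, 0.0279]
tool_rot: [[1.0, -0.021, -0.001], [-0.021, -1.0, -0.0], [-0.001, 0.0, -1.0]]
contact_force: [-5.2, -0.6, 2.9]
width: 0.012
```

send_rows --deltas "0 0 0 0;0 0 0 0;0 0 0 0;0 0 0 0;0 0 0 0;0 0 0 0" --hand -0.2

```text
time: 16.17
tool_pos: [0.5737, 0.0335, 0.0279]
tool_rot: [[1.0, -0.021, 0.001], [-0.021, -1.0, 0.0], [0.001, -0.0, -1.0]]
contact_force: [0.1, 0.7, 0.3]
width: 0.0343
```

send_rows --deltas "0 0 -0.5 0;0 0 -0.5 0;0 0 -1 0;0 0 -1 0;0 0 -1 0;0 0 -1 0;0 0 -2 0;0 0 -2 0;0 0 -2 0;-1 0 -2 0;-1 0 -1 0;-1 0 0 0;-1 0 0 0;0 0 0 0;0 0 0 0"

```text
time: 17.42
tool_pos: [0.533, 0.0342, 0.1682]
tool_rot: [[1.0, -0.021, 0.0], [-0.021, -1.0, -0.0], [0.0, 0.0, -1.0]]
contact_force: [0.4, -0.2, -0.2]
width: 0.0339
```

```bash
python3 - <<'E'
from h import *
import pickle
c=capture('wrist'); save(c,'w4.png'); pickle.dump(c,open('w4.pkl','wb'))
s=observe(); print(s['time'],s['tool_pos'],np.round(s['tool_rot'],4),s['width'],s['contact_force'])
E
```

```text
17.4667 [0.53354155 0.0342474  0.16805303] [[ 9.998e-01 -2.120e-02  5.000e-04]
 [-2.120e-02 -9.998e-01 -1.000e-04]
 [ 5.000e-04  1.000e-04 -1.000e+00]] 0.03442857273811157 [ 0.30856312 -0.55224577 -0.15501771]
```

View pics/w4.png

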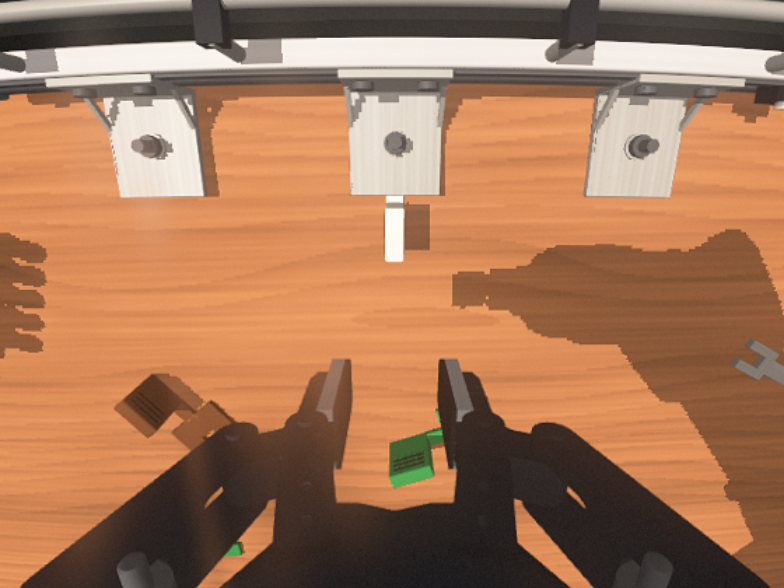

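The blade is fully under the middle foot. Only the fin shows, at (385–404, 205–262), standing right in front of the plate edge at v 195, square and centred on the bolt at u 395. One numeric check before handing in.

```bash
python3 - <<'E'
from h import *
import pickle
c=pickle.load(open('w4.pkl','rb')); P=cloud(c)
Q=P[140:195,265:300].reshape(-1,3); F=Q[(Q[:,2]>.034)&(Q[:,2]<.05)]
print('fin top',len(F),np.nanmedian(F[:,2]),F[:,2].min(),F[:,2].max(),'x',np.nanpercentile(F[:,0],[1,99]),'y',np.nanpercentile(F[:,1],[1,99]))
k=lambda a: np.array(a,float)/1.4-.2
print('plate front',ray(c,k([[351,195],[440,195]]),.0115).round(4).tolist(),'bolt top',ray(c,k([[395,142]]),.03))
(_,_),a,b=0,0,0
x=F[:,:2]-F[:,:2].mean(0); u,s,v=np.linalg.svd(x,full_matrices=False); print('fin axis yaw',np.arctan(v[0][1]/v[0][0]))
q=F[:,0]; print('height front/back',F[q>np.median(q),2].mean(),F[q<=np.median(q),2].mean())
E
```

```text
fin top 553 0.04207324460823337 0.03726794668280201 0.04405287378556141 x [0.55374675 0.58780807] y [0.026904   0.03868924]
plate front [[0.5937, 0.0615, 0.0115], [0.5924, 0.0015, 0.0115]] bolt top [[0.62590219 0.03114344 0.03      ]]Traceback (most recent call last):
  File "<stdin>", line 8, in <module>
TypeError: cannot unpack non-iterable int object
```

```bash
python3 -c "
from workcell import *
print(sign_off())"
```

```text
the job is handed in; nothing more can be done
None
```

The white shim is fully home under the middle foot. That was the missed foot, and it was the first one I tried, so I never probed the left or right foot. The job is handed in at about 17.5 s of the 64 s allowed, and no verdict was reported.

- **Insertion:** The blade dragged on the bench early on, with about 8 N back and 15 N upward at the wrist. I lifted it a fraction of a millimetre and the drag went away. It then passed the jam depth with no resistance and touched the bolt after about 66.5 mm of travel, where I had predicted 65.8 mm. The force there was about 5 N, well under the 25 N limit.
- **Release:** I eased off, lowered the shim to the bench, opened the fingers and moved clear.
- **Last check:** The close picture puts the seat point at about (0.626, 0.032) m and the bolt axis at (0.626, 0.031) m. The fin top is at 42 mm, so the shim lies flat, and it looks square to the track.
- **Not confirmed:** The last lines of that script, a finer figure for the shim's angle and front-to-back tilt, failed on a coding slip and I didn't rerun them. I also didn't re-measure the tray, spanner and bottle, but the arm never came near them after the grasp.

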